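# Set the seed wheel to its mark and trip the drop

## Task

Turn the bench seeder's metering wheel by its rim, whichever way round, until its engraved line squarely faces the fixed pointer, and let go of the wheel. Only then push the sprung drop plunger gently all the way down, hold it there for about half a second, and let it spring back, leaving the line on the pointer. Leave the other things on the table where they are.

Things in the scene. Friction and masses are not known exactly. Their poses are not given: they have to be found in the camera images.
- wheel: metering wheel: a plain aluminium pan 170 mm across, turning on a vertical axis, without end stops, stiffly (about 0.3 N m, some 4 N at the rim); it stays where it is left. Origin on its axis at its underside, 55 mm above the table; x points from the axis to the engraved line, z up. The pan's floor lies 39 mm below the rim's top, with a flat hub 36 mm across and 10 mm high.
- wheel_top (a point): centre of the wheel at the height of its rim's top, 100 mm above the table. The upright rim wall is 12 mm thick (outer radius 85, inner 73 mm) and 45 mm high; it can be pinched from above, one finger inside and one outside. Outside the rim the way is free down to the seeder's green base plate, 12 mm above the table.
- wheel_mark (a point): the engraved line: one dark groove 6 mm wide, cut radially across the pan's floor (30 to 73 mm from the axis), over the rim's top and 30 mm down its outside. This point: middle of the line on the rim's top, 79 mm from the axis.
- pointer_tip (a point): tip of the fixed steel pointer, level with the rim's top, 90 mm from the wheel's axis (5 mm outside the rim), on the side away from the robot. Its x axis points radially out: the line faces it when the line's point lies 11 mm along -x with y = 0. Its post stands 90 to 124 mm from the axis, 14 mm wide, its top 4 mm above the rim's: an obstacle to fingers outside the rim.
- plunger_top (a point): middle of the top of the drop plunger: a black mushroom head 48 mm across on a steel stem, on a green pillar 70 x 70 mm, 190 mm to the left or right of the wheel's axis (on the other side stands a fixed white hopper cup 80 mm across, its rim 112 mm above the table). The top lies 106 to 118 mm above the table at rest.
- plunger (a joint): travel of the plunger, 0 up at rest, 0.020 m fully down on its stop; it moves straight down against a spring, 5 N at the start to 12 N at the bottom, and springs back by itself.
- seed_tub: seed tub, an open white plastic bowl 90 mm across and 55 mm high, on the table near the seeder. Origin at the centre of its underside. To be left alone.
- cell_pack: black open cell pack 70 x 100 x 50 mm high, on the table near the seeder. Origin at the centre of its underside. To be left alone.
- clay_pot: terracotta pot 72 mm across, 70 mm high, on the table near the seeder. Origin at the centre of its underside. To be left alone.
- label_block: wooden block 45 x 130 x 30 mm high (long along its y), on the table near the seeder. Origin at the centre of its underside. To be left alone.
- spray: upright white plastic bottle 66 mm across, 170 mm high. Origin at the centre of its underside. To be left alone.
- brush: hand brush lying on the table, about 200 mm long along its x. Origin at the centre of its underside. To be left alone.
- mug: white mug 80 mm across, 90 mm high. Origin at the centre of its underside. To be left alone.

How it is judged:
By the outcome, as a careful person would: the job done as asked, in the order asked, and still so for the second after the job is handed in, with the robot touching nothing.
It also fails if it takes over 72 s, if anything falls off the work surface, if the arm or the gripper's body presses on something with over 40 N, if the wrist force passes 120 N, or if a joint passes its speed limit or range.

## Robot

A 6-joint arm with a two-finger parallel gripper is mounted at the origin on the work surface. World frame = base frame: x ahead of the robot, y to its left, z up, the work surface at z = 0. Lengths are in m, angles in degrees, forces in N, time in s.
With the tool pointing down it reaches from about 0.35 to 0.875 m from the base axis. Payload 4.2 kg.
Tool frame: the origin (TCP) lies where the fingers leave the gripper's body, on its centre line; the fingertips stand 70 mm ahead of it and the grasp point (between the pads) lies 51 mm ahead of it; z points along the fingers, y is the direction in which the jaws open and shut (so a half turn about z gives the same grasp; the last joint's range is limited). The gripper opens to 87 mm and grips with 3 to 60 N. Pads are 19 mm wide; open, the fingers measure 117 mm over their backs; the gripper's body (75 mm by 190 mm) begins 51 mm behind the grasp point.
Start: joints at [-49.355, 22.042, 0.453, 0, -68.411, -14.817], TCP at [0.272, -0.563, 0.292] pointing down, gripper open.
Joint ranges: [-179.83, 179.83], [-69.29, 118.12], [-61.27, 80.66], [-181.25, 117.63], [-171.15, -9.14], [-177.46, 177.46]. Speed limits (degrees/s): [159.86, 159.86, 180, 180, 180, 180].

## Interface

Orientations are given as a 3x3 rotation matrix whose columns are the frame's x, y, z axes.
In Python, from station import sense, capture, camera_model, finish_job gives the robot as it stands.
- The arm moves only by the shell command python3 -m inch 'ROWS'. ROWS is JSON, a list of rows, each an object with "hand": the closure, from 0 (fully open) to 1 (shut); "slide": the shift along the world's x, y, z in cm, a list of three; "yaw": the turn about the world's z in rad. A call has 1 to 10 rows; each row is the pose to reach, as a shift and turn from the pose commanded when the call began; what a row does not reach only later rows make up. A row lasts 1/8 s, in which the tool goes at most 62.5 mm and 10.7 degrees, less where a joint would pass 70% of its speed; a pose out of reach is approached as far as the arm can. A call with a gripper value outside its range is refused whole. The fingers move at their own pace and stop on an object; the grip force is fixed at half the most. Time passes only in rows, so rows that repeat a pose let the fingers close. It gives the time, the measured TCP pose, the force and the opening at its end, in the units of the state.
- sense(): the state, without advancing time (a new reading comes with each control period).
- capture(name): name is "side" or "top" or "wrist"; returns the picture (384x512x3 uint8, blue, green, red); there is no depth.
- camera_model(name): a dict with "mtx" (3x3 intrinsics, pixels), "xyz" and "orientation" of the camera in the world; the wrist camera has in their place "tool_from_camera" (4x4, takes a point from camera to tool coordinates, whose origin is the TCP and whose axes are the flange's). Camera axes: x right, y up, looking along -z (the intrinsics and any distortion apply to the point x, -y, -z); pixel columns grow to the right and rows downward; lengths in m; the calibration is good to about 2 mm. The wrist camera is an equidistant fisheye: a pixel r from the principal point sees the ray r / f radians off the axis. A picture is of the moment at which its call begins: read the wrist's pose just before it. camera_model takes no time and is no camera call.
- finish_job(): hands the job in, once; it reports no verdict.
The state is a dict: "time_s": time; "joints": joint angles; "joint_velocities": joint speeds; "effort": joint torques, N m; "tcp_pos": TCP position; "ee_rot": TCP orientation; "wrist_force": force on the tool from outside, world axes, zero at the start; "moment": the same for the moment, N m; "gripper_width": opening from 0.0 (shut) to 1.0 (fully open).
Only numpy, scipy, OpenCV 4.12 (cv2) and the standard library are available. Lean on these libraries where they do the work, as an engineer would, in place of code of your own. Each camera call takes 0.05 s, during which the arm holds its last target. There are 200 camera calls.

## Working session

There is one attempt and no reset: what is moved stays moved. The work goes in short steps, Python scripts to look and compute and a shell command to move; the robot and the scene stay as the last step left them, time stands still between calls to the robot, and variables do not carry over. Pictures are saved under pics/ and viewed, about 8 in all and at most 12, crops included, and the job is handed in when it is done.

```bash
mkdir -p pics; ls; python3 - <<'E'
from station import *
import cv2,numpy as np
s=sense();print(s)
for n in("top","side"):
    cv2.imwrite(f"pics/{n}0.png",capture(n));m=camera_model(n);print(n,m)
print(camera_model("wrist"))
E
```

```text
pics
{'time_s': 0.0, 'joints': array([-4.93525068e+01,  2.20908057e+01,  3.79493526e-01, -2.91714811e-02,
       -6.84111211e+01, -1.48156726e+01]), 'joint_velocities': array([-0.02048758, -0.1360752 , -0.01191971, -0.02537687, -0.06233278,
       -0.04907887]), 'effort': array([ 8.76467620e-04, -3.90661776e+01,  1.87407678e+01,  4.21988860e+00,
        1.10433871e-02, -1.80424095e-04]), 'tcp_pos': array([ 0.27214824, -0.56213306,  0.29115654]), 'ee_rot': array([[-9.00158702e-01, -4.35560839e-01, -1.03273047e-03],
       [-4.35562054e-01,  9.00156638e-01,  1.92965922e-03],
       [ 8.91352000e-05,  2.18681775e-03, -9.99997605e-01]]), 'wrist_force': array([-0.26343671,  0.13555847,  0.89733322]), 'moment': array([-0.00778586,  0.02097171,  0.03985824]), 'gripper_width': 0.9962610611599491}
top {'mtx': array([[462.13397094,   0.        , 250.32409334],
       [  0.        , 462.13397094, 187.95680455],
       [  0.        ,   0.        ,   1.        ]]), 'xyz': array([ 0.33753713, -0.14427448,  1.38914587]), 'orientation': array([[-7.02026068e-03,  9.81681511e-01, -1.90399912e-01],
   
[... 324 characters left out ...]
 0.86873747]), 'orientation': array([[-0.9987724 ,  0.01280831, -0.04785023],
       [-0.04474832, -0.64757467,  0.76068695],
       [-0.02124348,  0.76189435,  0.64735285]])}
{'mtx': array([[297.31863964,   0.        , 253.62442354],
       [  0.        , 297.31863964, 191.94499909],
       [  0.        ,   0.        ,   1.        ]]), 'tool_from_camera': array([[-2.66177954e-04,  9.67064056e-01,  2.54532986e-01,
         6.95361624e-02],
       [ 9.99999723e-01,  4.34280796e-04, -6.04241791e-04,
        -1.51830718e-04],
       [-6.94879305e-04,  2.54532755e-01, -9.67063904e-01,
        -9.25723212e-02],
       [ 0.00000000e+00,  0.00000000e+00,  0.00000000e+00,
         1.00000000e+00]])}
```

View pics/top0.png

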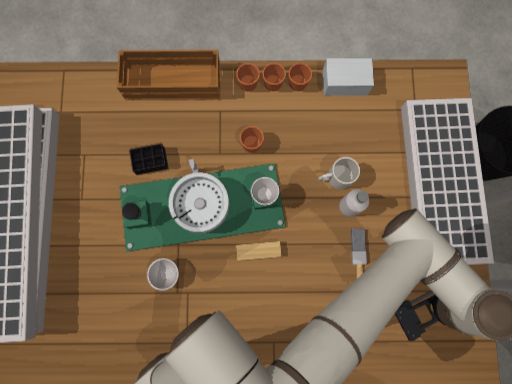

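View pics/side0.png

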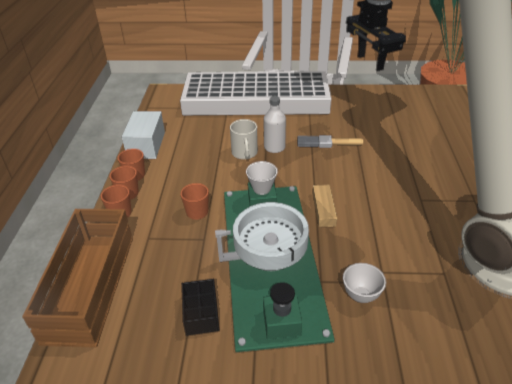

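Top view: wheel at (198,203), mark toward (178,216), pointer at (194,165), plunger at (131,211), hopper at (264,190). The side view agrees. The line is about 117° counter-clockwise of the pointer.

```bash
cat > h.py <<'E'
import numpy as np,cv2
from station import *
def rays(n,px,st=None):
    m=camera_model(n);K=m['mtx'];px=np.atleast_2d(np.array(px,float))
    a=(px-K[:2,2])/[K[0,0],K[1,1]]
    if n=='wrist':
        r=np.linalg.norm(a,axis=1,keepdims=True);d=np.c_[a[:,:1]*np.sinc(r/np.pi)/1,a[:,1:]*np.sinc(r/np.pi),np.cos(r)]
        d=d*[1,-1,-1];T=m['tool_from_camera'];R=st['ee_rot']
        return st['tcp_pos']+R@T[:3,3],d@T[:3,:3].T@R.T
    d=np.c_[a,np.ones(len(a))]*[1,-1,-1]
    return m['xyz'],d@m['orientation'].T
def onz(n,px,z,st=None):
    o,d=rays(n,px,st);return o+d*((z-o[2])/d[:,2:])
def proj(n,P,st):   # world -> wrist pixels
    m=camera_model(n);K=m['mtx'];T=m['tool_from_camera']
    p=(np.atleast_2d(P)-st['tcp_pos'])@st['ee_rot'];p=(p-T[:3,3])@T[:3,:3]*[1,-1,-1]
    rho=np.linalg.norm(p[:,:2],axis=1);th=np.arctan2(rho,p[:,2])
    return K[:2,2]+p[:,:2]*(th/rho)[:,None]*K[0,0]
E
python3 - <<'E'
from h import *
for nm,p,z in [("wheel",(198,201),.1),("mark",(178,216),.06),("hub",(200,204),.07),("ptr",(194,163),.1),("plg",(131,211),.11),("hop",(264,188),.112),("tub",(163,272),.05),("block",(258,251),.03)]: print(nm,onz('top',p,z).round(3))
for nm,p,z in [("hub",(271,239),.07),("plg",(283,292),.11)]: print(nm,onz('side',p,z).round(3))
E
```

```text
wheel [[0.551 0.004 0.1  ]]
mark [[0.514 0.065 0.06 ]]
hub [[0.547 0.001 0.07 ]]
ptr [[0.662 0.017 0.1  ]]
plg [[0.522 0.189 0.11 ]]
hop [[ 0.585 -0.183  0.112]]
tub [[0.355 0.106 0.05 ]]
block [[ 0.414 -0.166  0.03 ]]
hub [[0.551 0.011 0.07 ]]
plg [[0.523 0.188 0.11 ]]
```

```bash
python3 -m inch '[{"hand":0,"slide":[2,4,0],"yaw":0.12},{"hand":0,"slide":[4,9,0],"yaw":0.28},{"hand":0,"slide":[6,15,0],"yaw":0.45},{"hand":0,"slide":[8,21,0],"yaw":0.62},{"hand":0,"slide":[10,27,0],"yaw":0.79},{"hand":0,"slide":[12,33,0],"yaw":0.96},{"hand":0,"slide":[14,39,0],"yaw":1.13},{"hand":0,"slide":[16,45,0],"yaw":1.3},{"hand":0,"slide":[18,50,0],"yaw":1.47},{"hand":0,"slide":[20,54,0],"yaw":1.64}]'; python3 -m inch '[{"hand":0,"slide":[1,3,0],"yaw":0.17},{"hand":0,"slide":[1,5,0],"yaw":0.34},{"hand":0,"slide":[1,5,0],"yaw":0.5},{"hand":0,"slide":[1,5,0],"yaw":0.65},{"hand":0,"slide":[1,5,0],"yaw":0.7},{"hand":0,"slide":[1,5,0],"yaw":0.7},{"hand":0,"slide":[1,5,0],"yaw":0.7}]'
python3 - <<'E'
from h import *
import pickle
s=sense();im=capture('wrist');cv2.imwrite('pics/w1.png',im);pickle.dump(s,open('s1.pkl','wb'))
print(s['tcp_pos'],s['joints'],np.degrees(np.arctan2(s['ee_rot'][1,1],s['ee_rot'][0,1])),s['gripper_width'])
print(proj('wrist',[[.55,.004,.1],[.66,.017,.1],[.522,.189,.11]],s))
print(onz('wrist',proj('wrist',[[.55,.004,.1]],s),.1,s))
E
```

```text
time_s: 1.35
tcp_pos: [0.4724, -0.0203, 0.2922]
ee_rot: [[0.503, -0.864, -0.0], [-0.864, -0.503, 0.0], [-0.0, -0.0, -1.0]]
wrist_force: [0.4, -1.2, 0.5]
gripper_width: 1.003
time_s: 2.22
tcp_pos: [0.4822, 0.0274, 0.2921]
ee_rot: [[0.939, -0.344, -0.0], [-0.344, -0.939, -0.0], [-0.0, 0.0, -1.0]]
wrist_force: [0.6, -0.2, 0.6]
gripper_width: 0.998
[0.48218069 0.0274121  0.29205171] [ 2.25718681e+01  8.12150009e+00 -1.88033034e+01 -8.43943421e-03
 -6.31005761e+01  4.72823670e+01] -110.1495823907427 0.9979614683514489
[[252.00811895 112.67379372]
 [200.15009839  15.43001642]
 [ 98.58833819 205.64186988]]
[[0.55  0.004 0.1  ]]
```

View pics/w1.png

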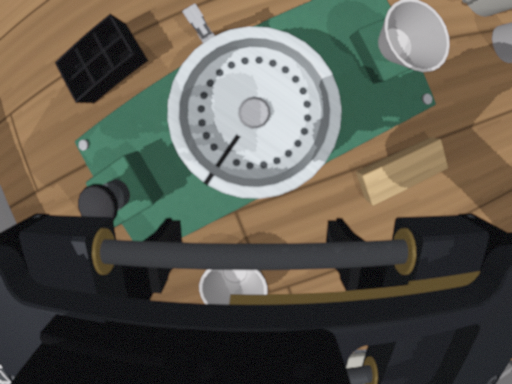

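The wrist view is clear: hub (254,112), mark from (238,137) to (208,183), pointer tip near (210,40), plunger (98,200).

```bash
cat > meas.py <<'E'
from h import *
from scipy.optimize import least_squares
def measure(im,s,c0=(.55,.004)):
    hsv=cv2.cvtColor(im,cv2.COLOR_BGR2HSV)
    bright=((hsv[...,1]<50)&(hsv[...,2]>95)).astype(np.uint8)
    ys,xs=np.mgrid[0:384,0:512];P=onz('wrist',np.c_[xs.ravel(),ys.ravel()],.1,s).reshape(384,512,3)
    near=np.hypot(P[...,0]-c0[0],P[...,1]-c0[1])<.1
    cs,_=cv2.findContours(bright*near.astype(np.uint8),cv2.RETR_EXTERNAL,cv2.CHAIN_APPROX_NONE)
    q=max(cs,key=cv2.contourArea)[:,0]
    Q=onz('wrist',q,.1,s)[:,:2]
    f=least_squares(lambda v:np.hypot(*(Q-v[:2]).T)-v[2],[*c0,.085],loss='soft_l1',f_scale=.001).x
    c=f[:2]
    out={'c':c,'r':f[2]}
    def ang(z,r0,r1,mask):
        S=onz('wrist',np.c_[xs.ravel(),ys.ravel()],z,s)[:,:2].reshape(384,512,2)-c
        r=np.hypot(S[...,0],S[...,1]);m=(r>r0)&(r<r1)&mask
        v=S[m]; 
        return v,np.degrees(np.arctan2(v[:,1],v[:,0]))
    dark=hsv[...,2]<75
    for nm,z,a,b in(('floor',.061,.031,.07),('rim',.1,.075,.083)):
        v,an=ang(z,a,b,dark)
        if len(an)==0: out[nm]=None;continue
        med=np.median(np.angle(np.exp(1j*np.radians(an-an[0])))); med=np.degrees(med)+an[0]
        d=(an-med+180)%360-180; k=abs(d)<8
        out[nm]=((med+d[k].mean()),k.sum(),len(an))
    return out
E
python3 - <<'E'
from meas import *
import pickle
s=pickle.load(open('s1.pkl','rb'));im=cv2.imread('pics/w1.png')
o=measure(im,s);print(o);c=o['c']
print('hub',onz('wrist',(254,112),.071,s))
for p in[(210,41),(190,9)]:
    P=onz('wrist',p,.1,s)[0,:2]-c;print(p,np.hypot(*P),np.degrees(np.arctan2(P[1],P[0])))
print(onz('wrist',(98,200),.11,s), onz('wrist',(416,35),.112,s))
cv2.imwrite('pics/w1c.png',np.hstack([cv2.resize(im[0:80,160:260],None,fx=4,fy=4,interpolation=2),cv2.resize(im[120:200,160:260],None,fx=4,fy=4,interpolation=2)]))
E
```

```text
{'c': array([0.5504336 , 0.00195114]), 'r': np.float64(0.08478633814139461), 'floor': (np.float64(125.12406685877225), np.int64(105), 248), 'rim': (np.float64(125.17252928533327), np.int64(20), 20)}
hub [[0.55024284 0.0018772  0.071     ]]
(210, 41) 0.08159433691126274 10.65910373872325
(190, 9) 0.12253100803969982 10.340927488666255
[[0.52780544 0.18659805 0.11      ]] [[ 0.57696086 -0.18214067  0.112     ]]
```

View pics/w1c.png

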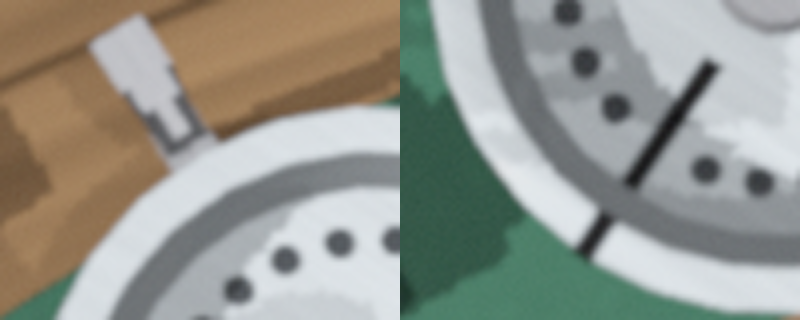

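```bash
python3 -m inch '[{"hand":0,"slide":[1.5,-4,0],"yaw":0},{"hand":0,"slide":[3.5,-8.5,0],"yaw":0},{"hand":0,"slide":[4.1,-10,0],"yaw":0},{"hand":0,"slide":[4.1,-10,-3],"yaw":0},{"hand":0.3,"slide":[4.1,-10,-7],"yaw":0},{"hand":0.4,"slide":[4.1,-10,-10.5],"yaw":0},{"hand":0.4,"slide":[4.1,-10,-13],"yaw":0},{"hand":0.4,"slide":[4.1,-10,-14.5],"yaw":0},{"hand":0.4,"slide":[4.1,-10,-15.1],"yaw":0},{"hand":0.4,"slide":[4.1,-10,-15.1],"yaw":0}]'
python3 - <<'E'
from h import *
c=np.array([.5504,.0020]);s=sense();p=s['tcp_pos'][:2]-c
print(s['tcp_pos'],np.hypot(*p),np.degrees(np.arctan2(p[1],p[0])),s['wrist_force'])
P=onz('top',[(124,189),(275,170),(129,246),(281,223)],.012)[:,:2]
for a,b in((1,0),(3,2)):
    d=P[b]-P[a];print('plate axis-90:',np.degrees(np.arctan2(d[1],d[0]))-90,np.hypot(*d))
for d in range(6,121,6):
    e=np.radians(250-d)
    v=.079*np.array([np.cos(e)-np.cos(np.radians(250)),np.sin(e)-np.sin(np.radians(250))])*100
    print(d,v.round(2),round(-np.radians(d),3))
E
```

```text
time_s: 3.52
tcp_pos: [0.5236, -0.0724, 0.1416]
ee_rot: [[0.939, -0.344, 0.001], [-0.344, -0.939, -0.0], [0.001, -0.0, -1.0]]
wrist_force: [-0.1, -0.3, 0.5]
gripper_width: 0.605
[ 0.52360398 -0.0724321   0.14157312] 0.07910856282649671 -109.7991914834608 [-0.14698061 -0.26316894  0.46233374]
plate axis-90: 6.9325589157431295 0.4626632258693478
plate axis-90: 8.212038736555996 0.4565381286082804
6 [-0.76  0.32] -0.105
12 [-1.48  0.72] -0.209
18 [-2.16  1.2 ] -0.314
24 [-2.79  1.74] -0.419
30 [-3.35  2.35] -0.524
36 [-3.85  3.01] -0.628
42 [-4.27  3.71] -0.733
48 [-4.62  4.46] -0.838
54 [-4.89  5.25] -0.942
60 [-5.08  6.05] -1.047
66 [-5.18  6.87] -1.152
72 [-5.19  7.7 ] -1.257
78 [-5.12  8.52] -1.361
84 [-4.96  9.33] -1.466
90 [-4.72 10.13] -1.571
96 [-4.4  10.89] -1.676
102 [-4.   11.61] -1.78
108 [-3.52 12.29] -1.885
114 [-2.98 12.91] -1.99
120 [-2.38 13.48] -2.094
```

Close on the rim, then turn.

```bash
python3 -m inch '[{"hand":1,"slide":[0,0,0],"yaw":0},{"hand":1,"slide":[0,0,0],"yaw":0},{"hand":1,"slide":[0,0,0],"yaw":0},{"hand":1,"slide":[0,0,0],"yaw":0},{"hand":1,"slide":[0,0,0],"yaw":0}]'
python3 -m inch '[{"hand":1,"slide":[-0.37,0.15,0],"yaw":-0.052},{"hand":1,"slide":[-1.13,0.51,0],"yaw":-0.157},{"hand":1,"slide":[-1.82,0.95,0],"yaw":-0.262},{"hand":1,"slide":[-2.48,1.46,0],"yaw":-0.366},{"hand":1,"slide":[-3.08,2.04,0],"yaw":-0.471},{"hand":1,"slide":[-3.61,2.67,0],"yaw":-0.576},{"hand":1,"slide":[-4.07,3.35,0],"yaw":-0.68},{"hand":1,"slide":[-4.46,4.08,0],"yaw":-0.785},{"hand":1,"slide":[-4.62,4.46,0],"yaw":-0.838},{"hand":1,"slide":[-4.62,4.46,0],"yaw":-0.838}]'
```

```text
time_s: 4.15
tcp_pos: [0.5243, -0.0716, 0.1414]
ee_rot: [[0.939, -0.345, 0.003], [-0.345, -0.939, 0.002], [0.002, -0.003, -1.0]]
wrist_force: [0.8, 3.0, -1.9]
gripper_width: 0.15
time_s: 5.4
tcp_pos: [0.4785, -0.0282, 0.1414]
ee_rot: [[0.371, -0.928, 0.003], [-0.928, -0.371, -0.0], [0.001, -0.003, -1.0]]
wrist_force: [4.9, -4.4, -4.7]
gripper_width: 0.141
```

```bash
python3 -m inch '[{"hand":1,"slide":[-0.15,0.4,0],"yaw":-0.052},{"hand":1,"slide":[-0.46,1.59,0],"yaw":-0.209},{"hand":1,"slide":[-0.56,2.41,0],"yaw":-0.314},{"hand":1,"slide":[-0.57,3.24,0],"yaw":-0.419},{"hand":1,"slide":[-0.5,4.06,0],"yaw":-0.523},{"hand":1,"slide":[-0.34,4.87,0],"yaw":-0.628},{"hand":1,"slide":[-0.1,5.67,0],"yaw":-0.733},{"hand":1,"slide":[0.22,6.43,0],"yaw":-0.838},{"hand":1,"slide":[0.62,7.15,0],"yaw":-0.942},{"hand":1,"slide":[0.62,7.15,0],"yaw":-0.942}]'
python3 -m inch '[{"hand":1,"slide":[0.23,0.33,0],"yaw":-0.052},{"hand":1,"slide":[0.48,0.68,0],"yaw":-0.105},{"hand":1,"slide":[0.75,1,0],"yaw":-0.157},{"hand":1,"slide":[1.02,1.3,0],"yaw":-0.21},{"hand":1,"slide":[1.02,1.3,0],"yaw":-0.21},{"hand":1,"slide":[1.02,1.3,0],"yaw":-0.21}]'
python3 - <<'E'
from h import *
import pickle
s=sense();im=capture('wrist');pickle.dump(s,open('s2.pkl','wb'));cv2.imwrite('pics/w2.png',im)
c=np.array([.5504,.0020]);p=s['tcp_pos'][:2]-c
print(np.hypot(*p),np.degrees(np.arctan2(p[1],p[0])),s['wrist_force'])
E
```

```text
time_s: 6.65
tcp_pos: [0.4839, 0.0424, 0.1414]
ee_rot: [[-0.533, -0.846, 0.0], [-0.846, 0.533, -0.002], [0.002, -0.001, -1.0]]
wrist_force: [3.7, -6.8, -1.6]
gripper_width: 0.144
time_s: 7.4
tcp_pos: [0.4931, 0.0546, 0.1413]
ee_rot: [[-0.697, -0.717, -0.002], [-0.717, 0.697, -0.003], [0.004, -0.001, -1.0]]
wrist_force: [1.3, -8.8, 2.1]
gripper_width: 0.141
0.07781847338266346 137.4513367465354 [ 1.30921083 -8.8272774   2.05038976]
```

View pics/w2.png

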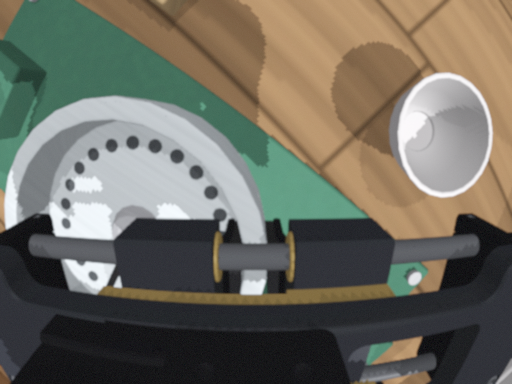

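```bash
python3 -m inch '[{"hand":0.5,"slide":[0,0,0],"yaw":0},{"hand":0.5,"slide":[0,0,0],"yaw":0},{"hand":0.5,"slide":[0,0,0],"yaw":0},{"hand":0.5,"slide":[0,0,2],"yaw":0},{"hand":0.3,"slide":[0,0,6],"yaw":0},{"hand":0,"slide":[1,0.4,10],"yaw":0.15},{"hand":0,"slide":[2.5,0.8,14],"yaw":0.3},{"hand":0,"slide":[4,1.3,15],"yaw":0.48},{"hand":0,"slide":[4.4,1.5,15],"yaw":0.66},{"hand":0,"slide":[4.4,1.5,15],"yaw":0.84}]'
python3 -m inch '[{"hand":0,"slide":[0,0,0],"yaw":0.14},{"hand":0,"slide":[0,0,0],"yaw":0.14},{"hand":0,"slide":[0,0,0],"yaw":0.14},{"hand":0,"slide":[0,0,0],"yaw":0.14}]'
python3 - <<'E'
from meas import *
import pickle
s=sense();im=capture('wrist');pickle.dump(s,open('s3.pkl','wb'));cv2.imwrite('pics/w3.png',im)
o=measure(im,s,(.5504,.002));print(o)
u=proj('wrist',[[*(o['c']+.1*np.array([np.cos(.18),np.sin(.18)])),.1]],s)[0].astype(int);print(u)
x,y=np.clip(u-[60,45],0,None);cr=im[y:y+90,x:x+120];print(x,y)
h=np.vstack([cv2.resize(im,(400,300)),cv2.resize(cr,(400,300),interpolation=2)])
cv2.imwrite('pics/w3c.png',h)
E
```

```text
time_s: 8.7
tcp_pos: [0.5377, 0.0721, 0.2912]
ee_rot: [[0.076, -0.997, -0.0], [-0.997, -0.076, 0.0], [-0.0, -0.0, -1.0]]
wrist_force: [-0.7, -0.9, 0.2]
gripper_width: 0.987
time_s: 9.2
tcp_pos: [0.5375, 0.0716, 0.2912]
ee_rot: [[0.208, -0.978, -0.0], [-0.978, -0.208, 0.0], [-0.0, 0.0, -1.0]]
wrist_force: [0.5, -0.1, -0.6]
gripper_width: 0.999
{'c': array([0.55035137, 0.00215596]), 'r': np.float64(0.08481968845219419), 'floor': (np.float64(12.538226823199366), np.int64(94), 270), 'rim': (np.float64(12.671066965189869), np.int64(23), 23)}
[153 114]
93 69
```

View pics/w3c.png

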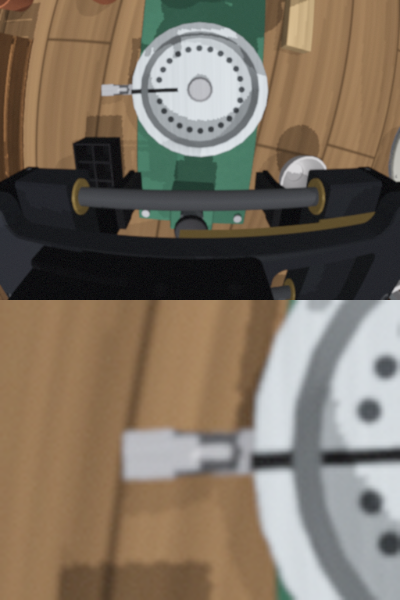

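```bash
cat > ptr.py <<'E'
from meas import *
def pointer(im,s,c):
    hsv=cv2.cvtColor(im,cv2.COLOR_BGR2HSV);ys,xs=np.mgrid[0:384,0:512];px=np.c_[xs.ravel(),ys.ravel()]
    for z in(.1,.104):
        V=onz('wrist',px,z,s)[:,:2]-c;r=np.hypot(*V.T);a=np.degrees(np.arctan2(V[:,1],V[:,0]))
        for r0,r1 in((.089,.096),(.096,.106),(.108,.122)):
            m=(r>r0)&(r<r1)&(abs(a-10)<9)&(hsv[...,1].ravel()<60)&(hsv[...,2].ravel()>80)
            y=a[m];print(z,r0,m.sum(),'mean %.2f mid %.2f range %.1f..%.1f width mm %.1f'%(y.mean(),(y.min()+y.max())/2,y.min(),y.max(),np.radians(np.ptp(y))*1e3*(r0+r1)/2))
E
python3 - <<'E'
from ptr import *
import pickle
for n,f in((3,'w3'),(1,'w1')):
    s=pickle.load(open(f's{n}.pkl','rb'));im=cv2.imread(f'pics/{f}.png')
    pointer(im,s,np.array([.5504,.0021]));print()
    m=camera_model('wrist');print(s['tcp_pos']+s['ee_rot']@m['tool_from_camera'][:3,3])
# plunger from top camera at tilted view
E
```

```text
0.1 0.089 80 mean 11.01 mid 10.80 range 6.7..14.9 width mm 13.3
0.1 0.096 127 mean 10.58 mid 10.70 range 6.9..14.5 width mm 13.3
0.1 0.108 195 mean 10.40 mid 10.41 range 6.5..14.3 width mm 15.8
0.104 0.089 90 mean 10.96 mid 11.06 range 7.3..14.8 width mm 12.0
0.104 0.096 116 mean 10.53 mid 10.51 range 6.9..14.1 width mm 12.6
0.104 0.108 201 mean 10.41 mid 10.39 range 6.5..14.3 width mm 15.7

[0.55170378 0.0035878  0.38379974]
0.1 0.089 90 mean 10.73 mid 10.81 range 6.6..15.0 width mm 13.4
0.1 0.096 120 mean 10.45 mid 10.55 range 6.8..14.2 width mm 13.1
0.1 0.108 201 mean 10.40 mid 10.40 range 6.5..14.3 width mm 15.8
0.104 0.089 90 mean 10.67 mid 10.70 range 6.7..14.7 width mm 13.0
0.104 0.096 122 mean 10.43 mid 10.40 range 6.9..13.9 width mm 12.5
0.104 0.108 205 mean 10.39 mid 10.41 range 6.5..14.4 width mm 15.8

[0.54740597 0.00329262 0.38459498]
```

Pointer is at about 10.5° and the line at 12.6°, so I'll regrasp and turn about −2.1°.

```bash
python3 -m inch '[{"hand":0,"slide":[-3,-4,0],"yaw":0},{"hand":0,"slide":[-6,-8,0],"yaw":0},{"hand":0,"slide":[-6.4,-8.6,-1],"yaw":0},{"hand":0.3,"slide":[-6.4,-8.6,-5],"yaw":0},{"hand":0.5,"slide":[-6.4,-8.6,-10],"yaw":0},{"hand":0.5,"slide":[-6.4,-8.6,-13.5],"yaw":0},{"hand":0.5,"slide":[-6.4,-8.6,-15],"yaw":0},{"hand":0.5,"slide":[-6.4,-8.6,-15],"yaw":0},{"hand":1,"slide":[-6.4,-8.6,-15],"yaw":0},{"hand":1,"slide":[-6.4,-8.6,-15],"yaw":0}]'
python3 -m inch '[{"hand":1,"slide":[0,0,0],"yaw":0},{"hand":1,"slide":[0,0,0],"yaw":0}]'
python3 - <<'E'
from h import *
c=np.array([.5504,.0021]);s=sense();p=s['tcp_pos'][:2]-c;R=s['ee_rot']
print(np.hypot(*p),np.degrees(np.arctan2(p[1],p[0])),np.degrees(np.arctan2(R[1,1],R[0,1])),s['wrist_force'],s['tcp_pos'])
E
```

```text
time_s: 10.5
tcp_pos: [0.4742, -0.0142, 0.1422]
ee_rot: [[0.209, -0.978, 0.002], [-0.978, -0.209, 0.001], [-0.0, -0.002, -1.0]]
wrist_force: [0.6, -0.0, 0.2]
gripper_width: 0.356
time_s: 10.75
tcp_pos: [0.4745, -0.0142, 0.1418]
ee_rot: [[0.209, -0.978, 0.003], [-0.978, -0.209, 0.001], [-0.0, -0.003, -1.0]]
wrist_force: [-1.2, -0.4, -2.6]
gripper_width: 0.134
0.07767772875939292 -167.8914780088669 -167.94642644510776 [-1.17995181 -0.44334939 -2.60720105] [ 0.47445044 -0.01419399  0.14184489]
```

```bash
python3 -m inch '[{"hand":1,"slide":[-0.04,0.23,0],"yaw":-0.03},{"hand":1,"slide":[-0.08,0.44,0],"yaw":-0.057},{"hand":1,"slide":[-0.08,0.44,0],"yaw":-0.057},{"hand":1,"slide":[-0.08,0.44,0],"yaw":-0.057}]'
cat > a.py <<'E'
from h import *
c=np.array([.5504,.0021]);s=sense();p=s['tcp_pos'][:2]-c;R=s['ee_rot']
print(np.hypot(*p),np.degrees(np.arctan2(p[1],p[0])),np.degrees(np.arctan2(R[1,1],R[0,1])),s['wrist_force'],s['tcp_pos'])
E
python3 a.py
```

```text
time_s: 11.25
tcp_pos: [0.4736, -0.0095, 0.1418]
ee_rot: [[0.153, -0.988, 0.002], [-0.988, -0.153, 0.001], [-0.0, -0.003, -1.0]]
wrist_force: [2.7, 2.8, 4.3]
gripper_width: 0.137
0.07765410301792423 -171.38076074135068 -171.21430342587735 [2.74730741 2.76511354 4.27077161] [ 0.47362291 -0.00953781  0.14182251]
```

```bash
python3 -m inch '[{"hand":1,"slide":[0.02,-0.1,0],"yaw":0.012},{"hand":1,"slide":[0.03,-0.19,0],"yaw":0.024},{"hand":1,"slide":[0.03,-0.19,0],"yaw":0.024},{"hand":1,"slide":[0.03,-0.19,0],"yaw":0.024}]'
python3 a.py
python3 -m inch '[{"hand":0.5,"slide":[0.03,-0.19,0],"yaw":0.024},{"hand":0.5,"slide":[0,0,0],"yaw":0},{"hand":0.5,"slide":[0,0,0],"yaw":0},{"hand":0.5,"slide":[0,0,2],"yaw":0},{"hand":0.3,"slide":[0,0,6],"yaw":0},{"hand":0,"slide":[0,0,11],"yaw":0},{"hand":0,"slide":[3,4,15],"yaw":0},{"hand":0,"slide":[6.4,8.2,15],"yaw":0},{"hand":0,"slide":[6.4,8.2,15],"yaw":0},{"hand":0,"slide":[6.4,8.2,15],"yaw":0}]'
python3 -m inch '[{"hand":0,"slide":[0,0,0],"yaw":0},{"hand":0,"slide":[0,0,0],"yaw":0}]'
python3 - <<'E'
from ptr import *
import pickle
for i in range(2):
    s=sense();im=capture('wrist')
    o=measure(im,s,(.5504,.0021));print(o)
pickle.dump(s,open('s4.pkl','wb'));cv2.imwrite('pics/w4.png',im)
pointer(im,s,o['c']);print(s['tcp_pos'])
u=proj('wrist',[[.5504+.088,.0021+.016,.1]],s)[0].astype(int)
x,y=np.clip(u-[60,45],0,None);cv2.imwrite('pics/w4c.png',np.vstack([cv2.resize(im,(400,300)),cv2.resize(im[y:y+60,x:x+120],(800,400),interpolation=2)[:300,:400]*0+cv2.resize(im[y:y+90,x:x+120],(400,300),interpolation=2)]))
E
```

```text
time_s: 11.75
tcp_pos: [0.4739, -0.0113, 0.1418]
ee_rot: [[0.176, -0.984, 0.003], [-0.984, -0.176, 0.001], [-0.001, -0.003, -1.0]]
wrist_force: [1.8, 4.0, 4.1]
gripper_width: 0.139
0.07762857333715997 -170.0449871824796 -169.8415726762765 [1.82024493 3.974363   4.05939486] [ 0.47394022 -0.01132003  0.1418372 ]
time_s: 13.0
tcp_pos: [0.5361, 0.0697, 0.2902]
ee_rot: [[0.176, -0.984, -0.003], [-0.984, -0.176, -0.001], [0.0, 0.003, -1.0]]
wrist_force: [-0.3, -0.0, 1.0]
gripper_width: 0.987
time_s: 13.25
tcp_pos: [0.5365, 0.0693, 0.2913]
ee_rot: [[0.175, -0.985, -0.0], [-0.985, -0.175, -0.0], [0.0, 0.0, -1.0]]
wrist_force: [-0.4, 1.0, -0.3]
gripper_width: 0.999
{'c': array([0.5503718 , 0.00212129]), 'r': np.float64(0.08481631687096271), 'floor': (np.float64(10.315094855660751), np.int64(87), 254), 'rim': (np.float64(10.545497875205811), np.int64(20), 20)}
{'c': array([0.55036409, 0.00213474]), 'r': np.float64(0.08478420938084145), 'floor': (np.float64(10.265694952395599), np.int64(86), 257), 'rim': (np.float64(10.277017608756543), np.int64(23), 23)}
0.1 0.089 85 mean 10.27 mid 10.28 range 6.5..14.1 width mm 12.2
0.1 0.096 116 mean 10.43 mid 10.49 range 7.1..13.9 width mm 12.1
0.1 0.108 195 mean 10.41 mid 10.43 range 6.5..14.3 width mm 15.7
0.104 0.089 86 mean 10.34 mid 10.23 range 6.5..14.0 width mm 12.1
0.104 0.096 122 mean 10.30 mid 10.54 range 7.0..14.0 width mm 12.3
0.104 0.108 203 mean 10.46 mid 10.42 range 6.5..14.3 width mm 15.7
[0.53658611 0.0693889  0.29137308]
```

View pics/w4c.png

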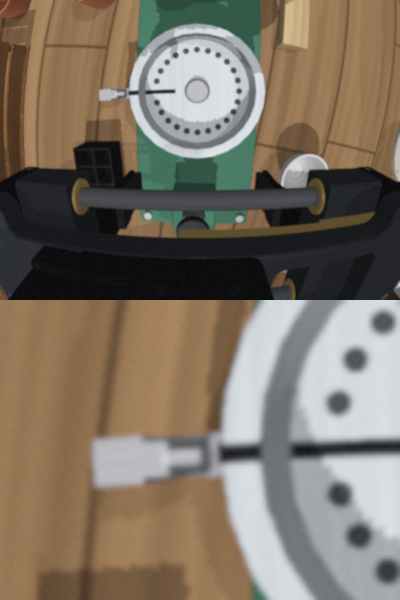

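The line is on the pointer: 10.3–10.5° measured for both. Next is the plunger, with fingers shut.

```bash
python3 -m inch '[{"hand":1,"slide":[-0.7,4,0],"yaw":0},{"hand":1,"slide":[-1.4,8.5,0],"yaw":0},{"hand":1,"slide":[-1.8,11.7,-0.5],"yaw":0},{"hand":1,"slide":[-1.8,11.9,-3.5],"yaw":0},{"hand":1,"slide":[-1.8,11.9,-7],"yaw":0},{"hand":1,"slide":[-1.8,11.9,-9],"yaw":0},{"hand":1,"slide":[-1.8,11.9,-9.6],"yaw":0},{"hand":1,"slide":[-1.8,11.9,-9.6],"yaw":0},{"hand":1,"slide":[-1.8,11.9,-9.6],"yaw":0}]'
python3 - <<'E'
from h import *
im=capture('side');cv2.imwrite('pics/s5.png',cv2.resize(im[200:350,200:360],None,fx=4,fy=4,interpolation=2)[:600,:640])
E
```

```text
time_s: 14.48
tcp_pos: [0.5196, 0.1893, 0.1964]
ee_rot: [[0.176, -0.984, 0.002], [-0.984, -0.176, 0.001], [-0.001, -0.002, -1.0]]
wrist_force: [-0.2, 0.0, 0.6]
gripper_width: 0.063
```

View pics/s5.png

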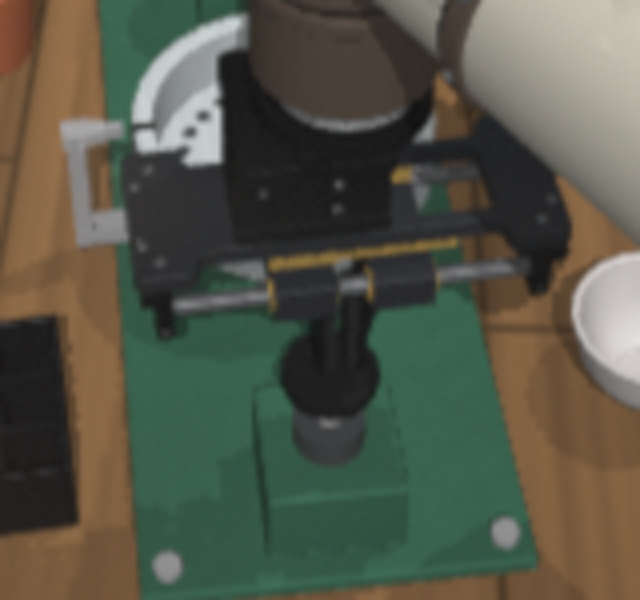

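The fingertips (about (340,340) in the crop) stand over the head (330,375). Now descend to find contact.

```bash
for i in 1 2; do python3 -m inch '[{"hand":1,"slide":[0,0,-0.2],"yaw":0},{"hand":1,"slide":[0,0,-0.4],"yaw":0},{"hand":1,"slide":[0,0,-0.6],"yaw":0},{"hand":1,"slide":[0,0,-0.6],"yaw":0}]' | grep -v rot; done
```

```text
time_s: 15.02
tcp_pos: [0.5189, 0.189, 0.189]
wrist_force: [0.1, -0.1, -0.2]
gripper_width: 0.006
time_s: 15.52
tcp_pos: [0.5191, 0.1891, 0.1839]
wrist_force: [-2.2, 0.8, 5.6]
gripper_width: 0.007
```

```bash
python3 -m inch '[{"hand":1,"slide":[0,0,-0.25],"yaw":0},{"hand":1,"slide":[0,0,-0.5],"yaw":0},{"hand":1,"slide":[0,0,-0.75],"yaw":0},{"hand":1,"slide":[0,0,-1],"yaw":0},{"hand":1,"slide":[0,0,-1.2],"yaw":0},{"hand":1,"slide":[0,0,-1.4],"yaw":0},{"hand":1,"slide":[0,0,-1.4],"yaw":0}]' | grep -v rot
```

```text
time_s: 16.4
tcp_pos: [0.5191, 0.1892, 0.1707]
wrist_force: [-3.3, -0.2, 10.4]
gripper_width: 0.004
```

```bash
for i in 1 2; do python3 -m inch '[{"hand":1,"slide":[0,0,-0.15],"yaw":0},{"hand":1,"slide":[0,0,-0.3],"yaw":0},{"hand":1,"slide":[0,0,-0.3],"yaw":0}]' | grep -v rot; done
```

```text
time_s: 16.77
tcp_pos: [0.5191, 0.1891, 0.168]
wrist_force: [-3.5, -0.3, 11.3]
gripper_width: 0.005
time_s: 17.15
tcp_pos: [0.5191, 0.1892, 0.1666]
wrist_force: [-7.0, -0.5, 19.7]
gripper_width: 0.006
```

It is on its stop: travel ≈20 mm and the force steps to 20 N. Hold, then release slowly.

```bash
python3 -m inch '[{"hand":1,"slide":[0,0,0],"yaw":0},{"hand":1,"slide":[0,0,0],"yaw":0},{"hand":1,"slide":[0,0,0],"yaw":0},{"hand":1,"slide":[0,0,0],"yaw":0}]' | grep -v rot;  python3 -m inch '[{"hand":1,"slide":[0,0,0.5],"yaw":0},{"hand":1,"slide":[0,0,1],"yaw":0},{"hand":1,"slide":[0,0,1.6],"yaw":0},{"hand":1,"slide":[0,0,2.2],"yaw":0},{"hand":1,"slide":[0,0,3],"yaw":0},{"hand":1,"slide":[0,0,5],"yaw":0},{"hand":1,"slide":[0,0,8],"yaw":0},{"hand":1,"slide":[0,0,12],"yaw":0},{"hand":1,"slide":[0.7,-4,12.5],"yaw":0},{"hand":1,"slide":[1.4,-8.5,12.5],"yaw":0}]'| grep -v rot
python3 -m inch '[{"hand":1,"slide":[0.4,-3.5,0],"yaw":0},{"hand":1,"slide":[0.4,-3.5,0],"yaw":0},{"hand":1,"slide":[0.4,-3.5,0],"yaw":0},{"hand":1,"slide":[0.4,-3.5,0],"yaw":0}]'|grep -v rot
python3 - <<'E'
from ptr import *
s=sense();im=capture('wrist');o=measure(im,s,(.5504,.0021));print(o);pointer(im,s,o['c'])
t=capture('top');sd=capture('side')
cv2.imwrite('pics/f.png',np.hstack([t[120:300,100:400],sd[120:300,150:400]]))
E
```

```text
time_s: 17.65
tcp_pos: [0.5191, 0.1892, 0.1666]
wrist_force: [-7.9, -1.0, 18.9]
gripper_width: 0.002
time_s: 18.9
tcp_pos: [0.5333, 0.1038, 0.2889]
wrist_force: [-0.0, 0.2, -0.4]
gripper_width: 0.006
time_s: 19.4
tcp_pos: [0.537, 0.0699, 0.2881]
wrist_force: [-0.1, 0.3, -0.2]
gripper_width: 0.008
{'c': array([0.55036152, 0.00213811]), 'r': np.float64(0.08479551623193682), 'floor': (np.float64(10.180336084398622), np.int64(95), 281), 'rim': (np.float64(10.427234149581777), np.int64(25), 25)}
0.1 0.089 88 mean 10.57 mid 10.36 range 6.3..14.4 width mm 13.1
0.1 0.096 124 mean 10.39 mid 10.47 range 6.9..14.0 width mm 12.6
0.1 0.108 193 mean 10.53 mid 10.57 range 6.8..14.3 width mm 15.0
0.104 0.089 86 mean 10.44 mid 10.63 range 6.9..14.3 width mm 12.0
0.104 0.096 123 mean 10.56 mid 10.47 range 6.9..14.0 width mm 12.6
0.104 0.108 203 mean 10.43 mid 10.56 range 6.8..14.3 width mm 15.1
```

View pics/f.png

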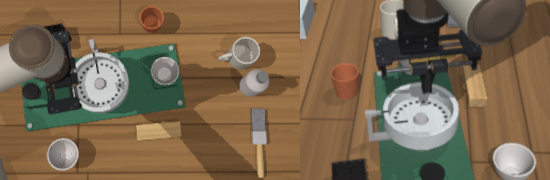

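The line is still on the pointer, the plunger head is free, and the other objects are where they were. Handing in.

```bash
python3 -c "
from station import *
print(sense()['wrist_force']);print(finish_job())"
```

```text
[-0.04516054  0.04245601 -0.88586696]
the job is handed in; nothing more can be done
None
```

The engraved line is on the pointer, and the plunger was then pressed fully down, held and released. The job was handed in after about 20 s of the allowed 72 s.

- **Wheel:** I pinched the rim and turned the wheel about −112.5°, then regrasped and turned it another −2.2°. I let go of it before touching the plunger.
- **Plunger:** I pushed it down with shut fingers until it stopped, about 20 mm below first contact. The force rose from 11 N to about 20 N at the stop. I held it there for at least 0.5 s and raised the fingers clear.
- **Last checks:** The line measured 10.2–10.4° and the pointer 10.4–10.6°, so they agree to within about 0.3°. The last pictures showed the nearby objects apparently where they were, by eye. The robot was touching nothing, with under 1 N at the wrist.
- **Not measured:** I did not measure the plunger's rest height again after it sprang back. The fingers came off it cleanly.

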